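Stand the fallen tea tin up in its deep caddy and lock it with the keeper bar

ROBOT

A 6-joint arm with a two-finger parallel gripper is mounted at the origin on the work surface. World frame = base frame: x ahead of the robot, y to its left, z up, the work surface at z = 0. Lengths are in m, angles in rad, forces in N, time in s.
With the tool pointing down it reaches from about 0.425 to 0.925 m from the base axis. Payload 12.5 kg.
Tool frame: the origin (TCP) lies at the very end of the fingers, on their centre line; the grasp point (between the pads) lies 19 mm behind it; z points along the fingers, y is the direction in which the jaws open and shut (so a half turn about z gives the same grasp; the last joint's range is limited). The gripper opens to 85 mm and grips with 20 to 120 N. Pads are 22 mm wide; open, the fingers measure 114 mm over their backs; the gripper's body (76 mm by 85 mm) begins 54 mm behind the grasp point. The pads swing forward as they close: fully open they stand 13 mm farther back than shut.
Start: joints at [-1.432, 0.491, 1.559, -0, 1.092, -0.106], TCP at [0.151, -0.606, 0.231] pointing down, gripper open.
Joint ranges: [-3.1, 3.1], [-0.84, 2.19], [0.05, 2.79], [-1.13, 4.28], [0.06, 2.93], [-2.69, 2.69]. Speed limits (rad/s): [2.22, 2.22, 2.79, 3.14, 3.14, 3.14].

INTERFACE

Orientations are given as a 3x3 rotation matrix whose columns are the frame's x, y, z axes.
In Python, from cell import get_obs, get_image, job_done gives the robot as it stands.
- The arm moves only by the shell command python3 -m creep 'ROWS' [FORCE]. ROWS is text: rows parted by semicolons, each of 7 numbers parted by spaces: the turn, a rotation vector about the tool's x, y, z in degrees, then the shift along the tool's x, y, z in cm, then the opening in per cent of the stroke, from 0 (shut) to 100 (fully open). A call has 1 to 10 rows; each row is the pose to reach, as a shift and turn from the pose measured when the call began, along the tool's axes at that moment; what a row does not reach only later rows make up. A row lasts 1/12 s, in which the tool goes at most 41.7 mm and 7.16 degrees, less where a joint would pass 70% of its speed; a pose out of reach is approached as far as the arm can. A call with a gripper value outside its range is refused whole. The fingers move at their own pace and stop on an object; FORCE is the grip in N (left out, the last holds). Time passes only in rows, so rows that repeat a pose let the fingers close. It gives the time, the measured TCP pose, the force and the opening at its end, in the units of the state.
- get_obs(): the state, without advancing time (a new reading comes with each control period).
- get_image(name): name is "scene" or "side" or "wrist"; returns a dict with "pixels" (480x640x3 uint8, blue, green, red), "vfov" (degrees; the focal length in pixels is half the picture's height over the tangent of half this angle, whatever the lens; pixels are square), "cx", "cy" (the principal point, pixels), "xyz" and "orientation" of the camera in the world; the wrist camera has in their place "T_tool_cam" (4x4, takes a point from camera to tool coordinates, whose origin is the TCP and whose axes are the flange's). Camera axes: x right, y down, z forward; pixel columns grow to the right and rows downward; lengths in m; the calibration is good to about 2 mm. A picture is of the moment at which its call begins: read the wrist's pose just before it. There is no depth.
- job_done(): hands the job in, once; it reports no verdict.
The state is a dict: "time_s": time; "joint_positions": joint angles; "joint_vel": joint speeds; "joint_efforts": joint torques, N m; "eef_pos": TCP position; "tool_rot": TCP orientation; "force": force on the tool from outside, world axes, zero at the start; "wrist_torque": the same for the moment, N m; "grip_width": finger opening in m.
Only numpy, scipy, OpenCV 4.12 (cv2) and the standard library are available. Lean on these libraries where they do the work, as an engineer would, in place of code of your own. Each camera call takes 0.05 s, during which the arm holds its last target.

TASK

The slim green tea tin has fallen over and jammed slantwise in the deep wooden caddy: keeping its foot low down in the caddy, tip it upright so that it stands on the bottom, cap up, close against the end wall where its foot already is, between the two little spice jars. Then slide the steel keeper bar with the brass knob across in front of the tin until its hole drops over the pin and the bar lies flat. Press gently, and leave the jars and everything else undisturbed.

Things in the scene. Friction and masses are not known exactly. Their poses are not given: they have to be found in the camera images.
- tin_mid (a point): Slim dark green tea tin with a cream band, 0.1 to 0.2 kg, loose: square body 32 x 32 mm, 165 mm long, topped by a round brass cap 26 mm across, 25 mm long; 190 mm in all. This point is its centre, 95 mm from the foot. z axis runs along the tin from foot to cap; x and y are square to its flat sides. At the start two flat sides face the caddy's side walls.
- tin_foot (a point): Centre of the tin's flat square underside, 95 mm from tin_mid; same axes. At the start the tin leans about 33 degrees above level, along the caddy's x axis and within 10 mm of its middle: foot in the corner of floor and foot end wall (x = -87.5 mm), cap against the cap end wall just below the rim.
- caddy: Deep open wooden box, does not move. Outside 191 (x) x 146 (y) x 128 mm high; walls and floor 8 mm thick; inside 175 x 130, 120 mm deep. Origin: centre of its underside (inner floor 8 mm, rim 128 mm above it). x runs from the foot end wall (on the robot's right, inner face at x = -87.5 mm) to the cap end wall (robot's left, +87.5 mm), give or take 20 degrees of turn; z up.
- pin (a point): Tip of the fixed steel pin, 6 mm across, 5 mm high, edge bevelled, hidden under the bar at first. It stands on a ledge (top flush with the rim, 128 mm up) outside the caddy's -y side wall (the side away from the robot): at caddy x = -24.5, y = -83 mm. The ledge reaches to y = -232; guide strips 9 mm high run along y 2 mm clear of each edge of the bar.
- bar_knob (a point): Grip point on the brass knob of the loose keeper bar: on its axis, 24 mm above the bar's top. Knob: upright cylinder 20 mm across, 34 mm high. Bar: steel plate 30 (x) x 160 (y) x 6 mm, 0.31 kg with knob, its axes as the caddy's. It starts 60 to 75 mm short of home, towards -y, its inner end raised 5 mm on the pin; it slides to +y. Knob centre lies 65 mm from the bar's middle.
- bar_hole (a point): Centre of the bar's 10 mm through hole, on the underside; 57 mm from the knob's axis towards the caddy (+y). Home: hole over the pin, bar flat on the ledge, its inner end 5 mm beyond the caddy's middle and 48 mm off the foot end wall.
- spice_red: Little amber glass jar with red cap, 34 mm across, 60 mm high, loose, standing in one of the caddy's two corners at the foot end. Origin: centre of its underside, z up. Leave it standing there.
- spice_white: Same jar with white cap, standing in the other corner at the foot end. Leave it standing there. About 60 mm is free between the two jars.
- mug: Yellow mug, 82 mm across, 92 mm high, on the shelf beside the caddy. Origin: centre of its underside. Bystander.
- jar: Glass jar with aluminium screw cap, 84 mm across, 130 mm high. Origin: centre of its underside. Bystander.
- infuser: Steel mesh infuser ball, 48 mm across, on a small foot. Origin: centre of its underside. Bystander.
- spoon_rest: Blue plastic spoon rest, 110 x 85 mm, 20 mm high. Origin: centre of its underside. Bystander.
- sugar_bowl: White bowl, 100 mm across, 50 mm high. Origin: centre of its underside. Bystander.
- syrup: Green glass bottle with black cap, 60 mm across, 170 mm high. Origin: centre of its underside. Bystander.
Things that resemble listed ones, but are neither listed nor needed, are in the scene too. What is shaped like the part that bears bar_knob but blue or pink is not meant. What is shaped like the part that bears tin_mid but red is not meant.

How it is judged:
On the way, in this order (a step that is already met when the one before it is completed fails the run):
1. the tin is swung up to within 30 degrees of upright with its foot low in the caddy (angle between tin_mid's own z axis and vertical below 0.52 rad and z of tin_foot in the frame of caddy below 0.06 m), for 0.1 s.
2. the tin stands upright on the floor by the foot end wall before the bar is home (angle between tin_mid's own z axis and vertical below 0.1 rad and z of tin_foot in the frame of caddy below 0.012 m and x of tin_foot in the frame of caddy below -0.0595 m and horizontal distance between bar_hole and pin above 0.01 m), for 0.1 s.
At the end, for the whole second after the job is handed in: Tin upright (within 3.4 deg), still, on the caddy floor (4 mm), under 12 mm off the foot end wall and within 30 mm of the middle; spice jars upright (6 deg), moved under 20 mm; keeper bar flat (1.1 deg, hole under 2.5 mm above the ledge), still, its hole within 4 mm of the pin's axis (angle between tin_mid's own z axis and vertical below 0.06 rad and z of tin_foot in the frame of caddy between 0.004 and 0.012 m and x of tin_foot in the frame of caddy between -0.0765 and -0.0595 m and y of tin_foot in the frame of caddy between -0.03 and 0.03 m and linear speed of each of tin, bar below 0.01 m/s and angle between each of spice_red, spice_white's own z axis and vertical below 0.1 rad and distance of each of spice_red, spice_white from where it was at the start of the episode below 0.02 m and horizontal distance between bar_hole and pin below 0.004 m and z of bar_hole in the frame of caddy below 0.1305 m and angle between bar_knob's own z axis and vertical below 0.02 rad); the robot touches nothing.
It fails at once if the tin's foot is lifted more than about 70 mm above the caddy's floor (z of tin_foot in the frame of caddy above 0.078 m).
It fails at once if the tin is pressed hard (over 40 N) into the caddy (contact force between tin and caddy above 40 N).
It fails at once if a bystander on the shelf is disturbed (moved over 20 mm) (distance of any of mug, jar, infuser, spoon_rest, sugar_bowl, syrup from where it was at the start of the episode above 0.02 m).
It fails at once if a spice jar is knocked over (angle between any of spice_red, spice_white's own z axis and vertical above 0.5 rad).
It also fails if it takes over 54 s, if anything falls off the work surface, if the arm or the gripper's body presses on something with over 40 N, if the wrist force passes 120 N, or if a joint passes its speed limit or range.

## Working session

There is one attempt and no reset: what is moved stays moved. The work goes in short steps, Python scripts to look and compute and a shell command to move; the robot and the scene stay as the last step left them, time stands still between calls to the robot, and variables do not carry over. Pictures are saved under pics/ and viewed, and the job is handed in when it is done.

```bash
ls; mkdir -p pics; python3 - <<'E'
from cell import get_obs,get_image
import cv2,json,numpy as np
o=get_obs();print(o)
for n in ["scene","side","wrist"]:
    im=get_image(n);cv2.imwrite(f"pics/a_{n}.png",im.pop("pixels"));print(n,im)
E
```

```text
pics
{'time_s': 0.0, 'joint_positions': array([-1.43159907e+00,  4.91542101e-01,  1.55949126e+00,  2.35034265e-06,
        1.09172790e+00, -1.05557831e-01]), 'joint_vel': array([ 3.34238828e-04,  2.63397849e-04,  5.77158315e-05, -1.21393855e-03,
       -1.37113842e-04,  6.52045695e-04]), 'joint_efforts': array([-1.52754183e-03, -6.18451238e+01, -2.61596024e+01, -1.07113090e-04,
        4.14475770e-03, -1.86362524e-05]), 'eef_pos': array([ 0.151462 , -0.6061087,  0.2307242]), 'tool_rot': array([[ 9.70196974e-01,  2.42317573e-01, -1.60077171e-04],
       [ 2.42317594e-01, -9.70196291e-01,  1.15759794e-03],
       [ 1.25200046e-04, -1.16188753e-03, -9.99999317e-01]]), 'force': array([ 0.07784576, -0.01230739, -0.23203092]), 'wrist_torque': array([-0.0156676 ,  0.00921381, -0.10905211]), 'grip_width': 0.085461594395218}
scene {'vfov': 52.6817931315533, 'cx': 327.88330958623357, 'cy': 232.94737115620708, 'xyz': array([ 1.07554324, -0.59968936,  0.88175874]), 'orientation': array([[ 0.73910575,  0.45693479, -0.49490736],
       [ 0.67356026, -0.49452151,  0.54933145],
       [ 0.00626632, -0.73936396, -0.67327681]])}
side {'vfov': 53.52593765282778, 'cx': 314.76429389464346, 'cy': 239.99030778605353, 'xyz': array([0.31654145, 0.92341578, 0.74509992]), 'orientation': array([[-0.97706016, -0.10018984,  0.18792403],
       [-0.21205748,  0.53901751, -0.81516363],
       [-0.01962323, -0.83631461, -0.54789854]])}
wrist {'vfov': 69.19464334775583, 'cx': 320.62542643180507, 'cy': 243.61043391679138, 'T_tool_cam': array([[ 1.47286383e-03, -9.63350778e-01, -2.68240769e-01,
         6.81004894e-02],
       [ 9.99998515e-01,  1.65890365e-03, -4.66910678e-04,
        -3.98471428e-04],
       [ 8.94784355e-04, -2.68239683e-01,  9.63351790e-01,
        -1.42584300e-01],
       [ 0.00000000e+00,  0.00000000e+00,  0.00000000e+00,
         1.00000000e+00]])}
```

View pics/a_scene.png

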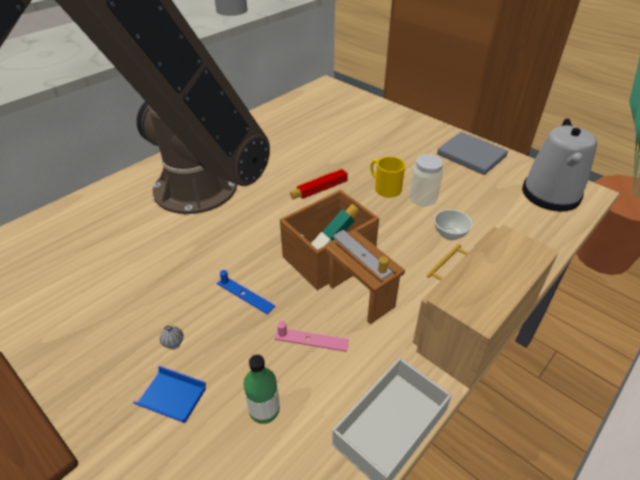

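View pics/a_side.png

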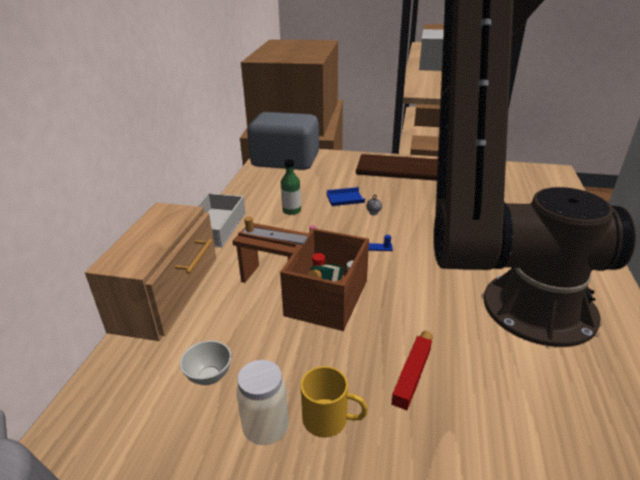

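View pics/a_wrist.png

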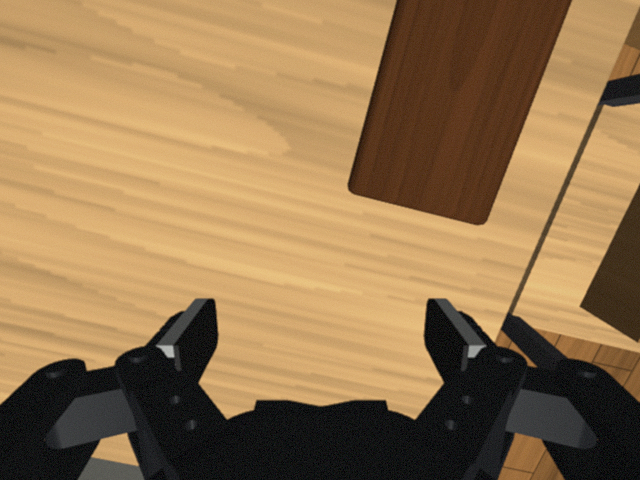

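The scene view shows the caddy around (330,235) with the tin's brass cap at (350,212). The ledge and knob are at (383,265). I'll zoom in on the caddy to get its pose.

```bash
python3 - <<'E'
import cv2
a=cv2.imread("pics/a_scene.png")[180:330,265:415];cv2.imwrite("pics/b1.png",cv2.resize(a,None,fx=4,fy=4,interpolation=cv2.INTER_CUBIC))
a=cv2.imread("pics/a_side.png")[200:335,225:405];cv2.imwrite("pics/b2.png",cv2.resize(a,None,fx=4,fy=4,interpolation=cv2.INTER_CUBIC))
E
```

```text
(no output)
```

View pics/b1.png

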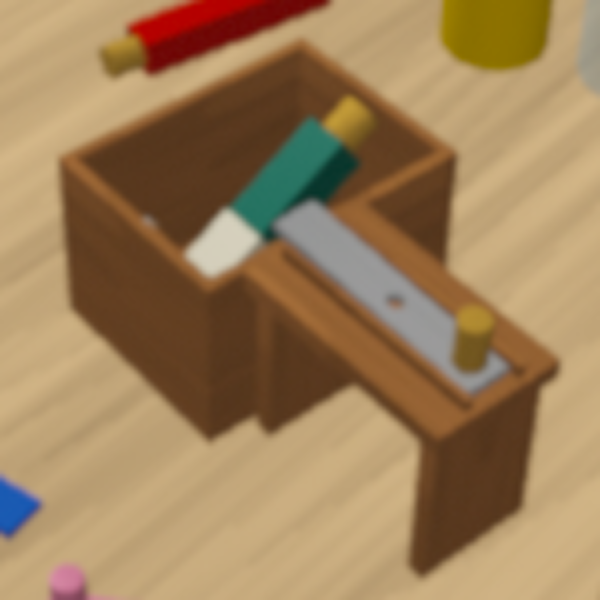

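View pics/b2.png

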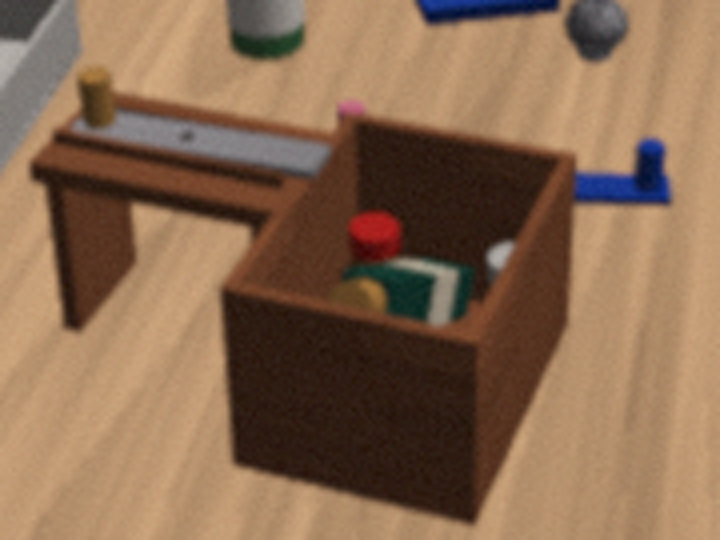

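```bash
cat > h.py <<'E'
import numpy as np,cv2
from cell import get_obs,get_image
from scipy.optimize import least_squares
CAM={'scene':(52.6817931315533,327.88330958623357,232.94737115620708,[1.07554324,-0.59968936,0.88175874],[[0.73910575,0.45693479,-0.49490736],[0.67356026,-0.49452151,0.54933145],[0.00626632,-0.73936396,-0.67327681]]),
'side':(53.52593765282778,314.76429389464346,239.99030778605353,[0.31654145,0.92341578,0.74509992],[[-0.97706016,-0.10018984,0.18792403],[-0.21205748,0.53901751,-0.81516363],[-0.01962323,-0.83631461,-0.54789854]])}
def proj(n,P):
    v,cx,cy,t,R=CAM[n];f=240/np.tan(np.radians(v/2));p=(np.asarray(P)-np.array(t))@np.array(R)
    return np.stack([cx+f*p[...,0]/p[...,2],cy+f*p[...,1]/p[...,2]],-1)
def ray(n,u):
    v,cx,cy,t,R=CAM[n];f=240/np.tan(np.radians(v/2));d=np.array(R)@np.array([(u[0]-cx)/f,(u[1]-cy)/f,1]);return np.array(t),d
def onz(n,u,z):
    t,d=ray(n,u);return t+d*(z-t[2])/d[2]
def cad(p,L):
    x,y,z,a=p;c,s=np.cos(a),np.sin(a);L=np.asarray(L,float)/1000
    return np.stack([x+c*L[...,0]-s*L[...,1],y+s*L[...,0]+c*L[...,1],z+L[...,2]],-1)
def uncad(p,W):
    x,y,z,a=p;c,s=np.cos(a),np.sin(a);d=np.asarray(W)-[x,y,z]
    return np.stack([c*d[...,0]+s*d[...,1],-s*d[...,0]+c*d[...,1],d[...,2]],-1)*1000
E
python3 - <<'E'
from h import *
L=[(-95.5,73,128),(95.5,73,128),(95.5,-73,128),(-95.5,-73,128),(-95.5,73,0),(-95.5,-73,0)]
U=np.array([(65,158),(302,42),(455,153),(210,288),(73,308),(210,438)])/4+[265,180]
L2=[(95.5,-73,128),(95.5,73,128),(-95.5,73,128),(-95.5,-73,128),(95.5,-73,0),(95.5,73,0),(-95.5,73,0)]
U2=np.array([(225,288),(477,340),(575,157),(350,118),(236,464),(472,522),(568,322)])/4+[225,200]
f=lambda p:np.r_[(proj('scene',cad(p,L))-U).ravel(),(proj('side',cad(p,L2))-U2).ravel()]
s=least_squares(f,[.6,0,0,1.57]);print(s.x,np.degrees(s.x[3]));print(s.fun.round(1).reshape(-1,2))
p=s.x; np.save('p.npy',p)
# knob top centre z=128+6..+34
for n,u in (('scene',(474/4+265,318/4+180)),('side',(95/4+225,76/4+200))):
    print('knob',uncad(p,onz(n,u,p[2]+.168)))
for n,u in (('scene',(396/4+265,300/4+180)),('side',(188/4+225,135/4+200))):
    print('hole',uncad(p,onz(n,u,p[2]+.136)))
print(cad(p,[-95,0,0]))
E
```

```text
[ 4.89274210e-01  5.71531620e-02 -9.89588081e-04  1.42032395e+00] 81.3785680779218
[[-1.9 -0.4]
 [ 0.1 -1.6]
 [ 1.1 -0.5]
 [-0.4  0.8]
 [-0.9  0. ]
 [ 0.1  1.4]
 [-1.4  0. ]
 [ 0.2  1.2]
 [ 0.5 -0.8]
 [-0.6 -1.6]
 [-0.8  0.5]
 [ 0.6  1.1]
 [ 0.1  0.5]]
knob [ -25.24211656 -206.39814691  168.        ]
knob [ -23.80604533 -206.07157506  168.        ]
hole [ -24.89175953 -148.7254212   136.        ]
hole [ -27.34614924 -148.87235712  136.        ]
[ 0.47503322 -0.03677337 -0.00098959]
```

```bash
cat >> h.py <<'E'
from scipy.spatial.transform import Rotation as Ro
def rows(tgts):
    o=get_obs();R=np.array(o['tool_rot']);t=np.array(o['eef_pos'])
    for pos,Rt in tgts:
        rv=np.degrees(Ro.from_matrix(R.T@Rt).as_rotvec());s=R.T@(np.array(pos)-t)*100
        print(np.r_[rv,s].round(2))
def Rtool(p,tilt):
    # tool at caddy yaw, tilt (deg) = rotation about +tool y
    a=p[3];x=np.array([np.cos(a),np.sin(a),0]);z=np.array([0,0,-1.]);y=np.cross(z,x)
    return np.stack([x,y,z],1)@Ro.from_euler('y',tilt,degrees=True).as_matrix()
E
python3 - <<'E'
from h import *
p=np.load('p.npy')
R0=np.array(get_obs()['tool_rot']);R1=Rtool(p,0)
rv=Ro.from_matrix(R0.T@R1).as_rotvec()
def h(f):return R0@Ro.from_rotvec(rv*f).as_matrix()
rows([((.45,-.42,.34),h(.5)),((.52,-.2,.34),h(.8)),(cad(p,[0,0,340]),R1)])
# rough tin cap
for z in (.125,.136):
    print(uncad(p,onz('scene',(352/4+265,110/4+180),z)),uncad(p,onz('side',(360/4+225,298/4+200),z)))
E
```

```text
[-2.000e-02 -2.000e-02 -3.368e+01  3.348e+01 -1.084e+01 -1.090e+01]
[-3.000e-02 -2.000e-02 -5.388e+01  4.560e+01 -3.049e+01 -1.088e+01]
[-4.000e-02 -3.000e-02 -6.735e+01  4.885e+01 -5.618e+01 -1.076e+01]
[ 72.44640871  -1.90002837 125.98958808] [ 76.13396806   0.55937028 125.98958808]
[ 63.23105033 -11.72917591 136.98958808] [ 89.5171554    5.88249168 136.98958808]
```

```bash
python3 -m creep '0 0 -5 3 -1 -4 100; 0 0 -10 7 -2 -8 100; 0 0 -15 11 -3.5 -10.9 100; 0 0 -20 15 -5 -10.9 100; 0 0 -25 19 -6.5 -10.9 100; 0 0 -28 23 -8 -10.9 100; 0 0 -31 27 -9.5 -10.9 100; 0 0 -33.7 31 -11 -10.9 100; 0 0 -38 35 -14 -10.9 100; 0 0 -42 38 -17 -10.9 100'
python3 - <<'E'
from h import *
p=np.load('p.npy');rows([(cad(p,[0,0,340]),Rtool(p,0))])
E
```

```text
time_s: 0.98
eef_pos: [0.4545, -0.381, 0.3395]
tool_rot: [[0.556, 0.831, -0.0], [0.831, -0.556, 0.001], [0.001, -0.001, -1.0]]
force: [0.2, -1.0, -1.0]
grip_width: 0.0854
[ -0.04  -0.05 -25.15  38.36 -21.46   0.1 ]
```

```bash
python3 -m creep '0 0 -3 4 -1.5 0 100; 0 0 -6 8 -3.5 0 100; 0 0 -9 12 -6 0 60; 0 0 -12 16 -8.5 0 60; 0 0 -15 20 -11 0 60; 0 0 -18 24 -13 0 60; 0 0 -21 28 -15.5 0 60; 0 0 -23 32 -18 0 60; 0 0 -25.2 36 -20 0 60; 0 0 -25.2 38.4 -21.5 0 60'
python3 -m creep '0 0 0 0 0 0 60; 0 0 0 0 0 0 60'
python3 - <<'E'
from h import *
o=get_obs();im=get_image('wrist');cv2.imwrite('pics/c1.png',im['pixels']);np.savez('c1.npz',R=o['tool_rot'],t=o['eef_pos']);print(o['eef_pos'],o['grip_width'],o['joint_positions'])
E
```

```text
time_s: 1.82
eef_pos: [0.4871, 0.034, 0.34]
tool_rot: [[0.147, 0.989, -0.0], [0.989, -0.147, 0.001], [0.001, -0.0, -1.0]]
force: [1.6, 0.3, -0.1]
grip_width: 0.0513
time_s: 1.98
eef_pos: [0.4869, 0.036, 0.3399]
tool_rot: [[0.143, 0.99, -0.0], [0.99, -0.143, 0.001], [0.001, -0.001, -1.0]]
force: [-0.4, 0.0, -0.8]
grip_width: 0.0512
[0.48688337 0.03601074 0.33991193] 0.05123914546977779 [-6.21664800e-02  1.89965538e-01  1.72119602e+00  1.20327988e-03
  1.23094409e+00  8.06835217e-02]
```

View pics/c1.png

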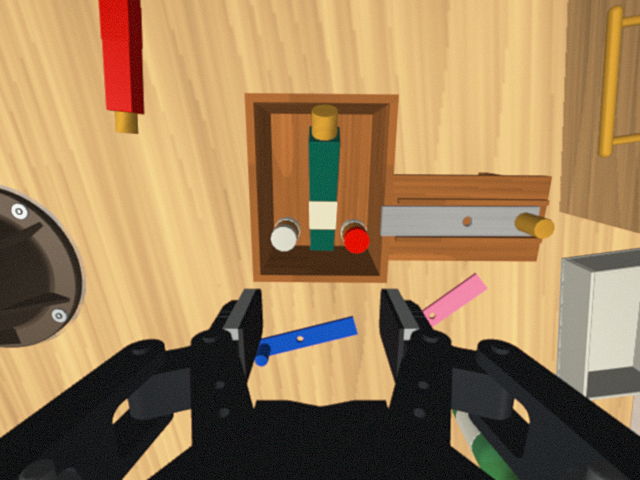

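The wrist view looks straight down into the caddy. The tin runs from the cap at (324,120) to the foot at (321,248), the jars are at (285,235) and (356,238), and the knob is at (540,226). I'll refine from an enlargement.

```bash
python3 - <<'E'
import cv2
a=cv2.imread("pics/c1.png")[85:290,235:435];cv2.imwrite("pics/c2.png",cv2.resize(a,(780,800))[:600]);
a=cv2.imread("pics/c1.png")[85:290,235:565];cv2.imwrite("pics/c2.png",cv2.resize(a,None,fx=2.4,fy=2.4,interpolation=cv2.INTER_CUBIC))
E
```

```text
(no output)
```

View pics/c2.png

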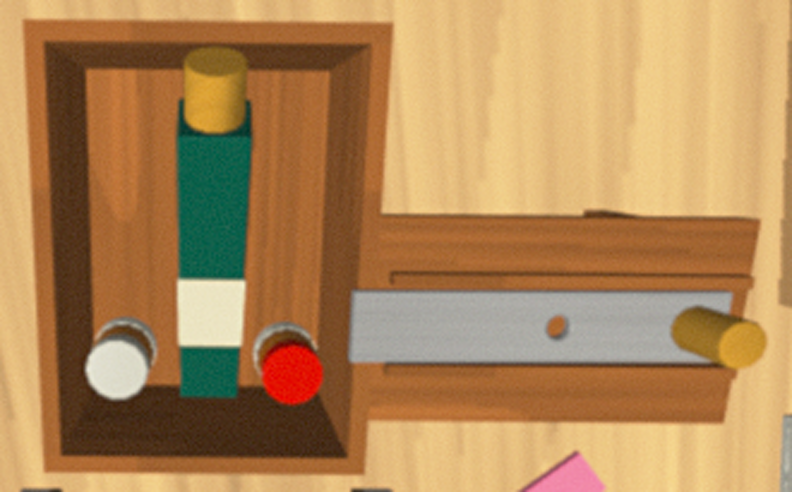

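```bash
cat >> h.py <<'E'
TC=np.array([[1.47286383e-03,-9.63350778e-01,-2.68240769e-01,6.81004894e-02],[9.99998515e-01,1.65890365e-03,-4.66910678e-04,-3.98471428e-04],[8.94784355e-04,-2.68239683e-01,9.63351790e-01,-1.42584300e-01],[0,0,0,1]])
FW=240/np.tan(np.radians(69.19464334775583/2));CW=(320.62542643180507,243.61043391679138)
def wproj(R,t,P):
    q=(np.asarray(P)-t)@R;c=(q-TC[:3,3])@TC[:3,:3]
    return np.stack([CW[0]+FW*c[...,0]/c[...,2],CW[1]+FW*c[...,1]/c[...,2]],-1)
def wonz(R,t,u,z):
    d=R@TC[:3,:3]@np.array([(u[0]-CW[0])/FW,(u[1]-CW[1])/FW,1]);c=R@TC[:3,3]+t
    return c+d*(z-c[2])/d[2]
E
python3 - <<'E'
from h import *
d=np.load('c1.npz');R,t=d['R'],d['t'];g=lambda u:np.array(u)/2.4+[235,85]-.3
L=[(95.5,73,128),(95.5,-73,128),(-95.5,-73,128),(-95.5,73,128),(87.5,65,128),(87.5,-65,128),(-87.5,-65,128),(-87.5,65,128)]
U=g([(23,19),(393,23),(363,473),(46,471),(45,42),(371,44),(347,457),(62,456)])
p0=np.load('p.npy')
f=lambda p:(wproj(R,t,cad([p[0],p[1],0,p[2]],L))-U).ravel()
s=least_squares(f,[p0[0],p0[1],p0[3]]);print(s.x,np.degrees(s.x[2]),s.fun.round(1).reshape(-1,2).tolist())
p=np.array([s.x[0],s.x[1],0,s.x[2]]);print(p0,p)
q=lambda u,z:uncad(p,wonz(R,t,g(u),z/1000)).round(1)
print('knob',q((743,342),168),'hole',q((558,326),136),'inner end',q((350,325),137))
print('white',q((118,368),68),'red',q((291,372),68))
print('cap end c',q((216,62),125),q((216,48),114),'body top edge',q((178,135),21.4+165*.5446+13.4),q((251,137),21.4+165*.5446+13.4),'foot edge',q((180,397),34.8),q((238,397),34.8))
np.save('p.npy',(p+np.r_[p0])/2*0+p)
E
```

```text
[0.48917017 0.05747409 1.42129084] 81.4339665290055 [[-0.2, -0.1], [0.2, -0.5], [0.9, 0.8], [-0.9, 0.6], [-0.5, -0.5], [0.4, -0.2], [0.6, 0.5], [-0.5, 0.0]]
[ 4.89274210e-01  5.71531620e-02 -9.89588081e-04  1.42032395e+00] [0.48917017 0.05747409 0.         1.42129084]
knob [ -23.4 -207.2  168. ] hole [ -24.2 -148.9  136. ] inner end [-24.3 -60.8 137. ]
white [-61.8  44.8  68. ] red [-63.2 -44.   68. ]
cap end c [ 80.4  -3.3 125. ] [ 86.9  -3.4 114. ] body top edge [ 52.2  12.  124.7] [ 51.6 -18.  124.7] foot edge [-87.   14.1  34.8] [-86.7 -18.3  34.8]
```

```bash
cat >> h.py <<'E'
def tinpose(fx,fz,elev,y=-3,s=145,rel=-12):
    """caddy foot centre (mm), tin elevation deg -> TCP target; tool tilt = rel at elev 33"""
    p=np.load('p.npy');e=np.radians(elev);R=Rtool(p,rel+elev-33)
    G=cad(p,[fx+s*np.cos(e),y,fz+s*np.sin(e)]);return G+.019*R[:,2],R
E
python3 - <<'E'
from h import *
P,R=tinpose(-78.8,21.4,33)
print(P)
rows([(P-.09*R[:,2],R),(P,R)])
E
```

```text
[0.4979244  0.0954507  0.08178786]
[-1.000e-02 -1.205e+01  2.500e-01  8.040e+00  2.200e-01  1.701e+01]
[-1.000e-02 -1.205e+01  2.500e-01  6.160e+00  2.100e-01  2.582e+01]
```

```bash
python3 -m creep '0 -4 0.2 3 0.1 3 60; 0 -8 0.2 6 0.2 7 60; 0 -12 0.2 8 0.2 11 60; 0 -12 0.2 8 0.2 15 60; 0 -12 0.2 8 0.2 17 60; 0 -12 0.2 8 0.2 17 60'
python3 - <<'E'
from h import *
P,R=tinpose(-78.8,21.4,33)
rows([(P,R)])
o=get_obs();im=get_image('wrist');cv2.imwrite('pics/d1.png',im['pixels']);np.savez('d1.npz',R=o['tool_rot'],t=o['eef_pos'])
print(o['joint_positions'])
E
```

```text
time_s: 2.53
eef_pos: [0.4985, 0.1124, 0.1649]
tool_rot: [[0.144, 0.989, -0.04], [0.967, -0.149, -0.206], [-0.21, -0.009, -0.978]]
force: [-1.6, 0.1, -0.6]
grip_width: 0.0511
[-0.5   0.12  0.1   0.1   0.27  8.48]
[ 0.19018079  0.45367142  1.85999319 -0.2472532   0.9226705   0.49793481]
```

View pics/d1.png

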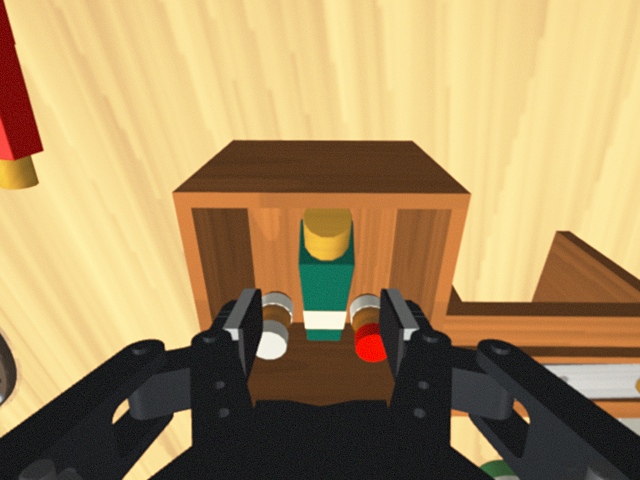

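The tin lies centred between the fingers (body at about x=326, fingers at 255 and 388). The view is clear, so I'm descending.

```bash
python3 -m creep '0 0 0 0.1 0.2 2 60; 0 0 0 0.1 0.2 4 60; 0 0 0 0.1 0.2 6 60; 0 0 0 0.1 0.3 7.5 60; 0 0 0 0.1 0.3 8.5 60; 0 0 0 0.1 0.3 8.5 60'
python3 - <<'E'
from h import *
P,R=tinpose(-78.8,21.4,33)
rows([(P,R)])
o=get_obs();im=get_image('wrist');cv2.imwrite('pics/d2.png',im['pixels'])
im=get_image('side');cv2.imwrite('pics/d3.png',cv2.resize(im['pixels'][180:340,220:420],None,fx=3,fy=3))
E
```

```text
time_s: 3.08
eef_pos: [0.5003, 0.0939, 0.085]
tool_rot: [[0.147, 0.988, -0.037], [0.967, -0.152, -0.206], [-0.209, -0.005, -0.978]]
force: [-0.2, 1.1, -0.7]
grip_width: 0.051
[-0.33  0.08 -0.09  0.18 -0.26  0.29]
```

View pics/d2.png

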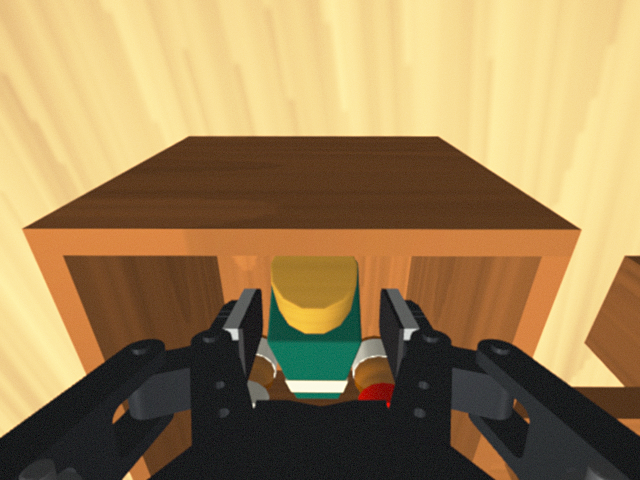

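View pics/d3.png

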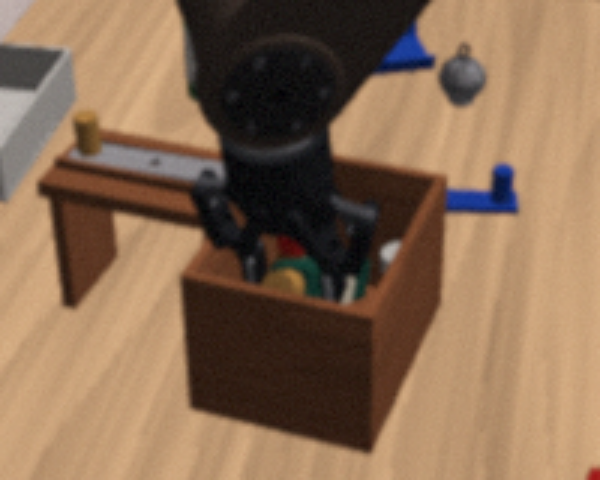

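Tin between the fingers (cap centred at about 315, fingers at 250 and 392). I'll make a small correction and close.

```bash
python3 -m creep '0 0 0 0.2 -0.25 0.3 60; 0 0 0 0.2 -0.25 0.3 60; 0 0 0 0.2 -0.25 0.3 30; 0 0 0 0.2 -0.25 0.3 20; 0 0 0 0.2 -0.25 0.3 20; 0 0 0 0.2 -0.25 0.3 20; 0 0 0 0.2 -0.25 0.3 20' 40
python3 - <<'E'
from h import *
P,R=tinpose(-78.8,21.4,33)
rows([(P,R)]);print(get_obs()['grip_width'])
print('path')
rows([tinpose(-78.8+a,21.4+b,e) for a,b,e in [(3,3,33),(8,9,33),(12,12,38),(14,12,43),(15,12,48),(15,12,53),(15,12,58),(14,11,63),(13,10,68)]])
E
```

```text
time_s: 3.77
eef_pos: [0.4986, 0.0966, 0.0831]
tool_rot: [[0.147, 0.989, -0.035], [0.967, -0.151, -0.206], [-0.208, -0.003, -0.978]]
force: [0.6, 1.7, 6.0]
grip_width: 0.0313
[-0.2   0.03 -0.06 -0.1  -0.05  0.15]
0.03134700119274777
path
[-0.2   0.03 -0.06  0.14 -0.05 -0.2 ]
[-0.2   0.03 -0.06  0.5  -0.05 -0.89]
[-0.2   5.03 -0.06  0.06 -0.05 -2.13]
[-0.2  10.03 -0.07 -0.58 -0.06 -2.97]
[-0.19 15.03 -0.08 -1.39 -0.06 -3.7 ]
[-0.19 20.03 -0.09 -2.36 -0.06 -4.33]
[-0.19 25.03 -0.1  -3.37 -0.06 -4.88]
[-0.18 30.03 -0.11 -4.51 -0.06 -5.22]
[-0.18 35.03 -0.12 -5.68 -0.06 -5.46]
```

```bash
python3 - <<'E'
from h import *
for a,b,e in [(1,2,34.5),(2.5,5,37),(7,9,41),(10,11,46),(12,12,51),(13,12,56),(13,12,61),(13,11,66),(13,11,69)]:
    import io
    P,R=tinpose(-78.8,21.4,33);P2,R2=tinpose(-78.8+a,21.4+b,e)
    print(np.r_[np.degrees(Ro.from_matrix(R.T@R2).as_rotvec()),R.T@(P2-P)*100].round(2))
E
```

```text
[-0.    1.5   0.   -0.17  0.   -0.48]
[ 0.    4.    0.   -0.47 -0.   -1.24]
[ 0.    8.    0.   -0.76 -0.   -2.37]
[-0.   13.    0.   -1.39 -0.   -3.38]
[-0.   18.    0.   -2.16 -0.   -4.18]
[-0.   23.    0.   -3.06 -0.   -4.79]
[-0.   28.    0.   -4.1  -0.   -5.28]
[-0.   33.    0.   -5.16 -0.   -5.58]
[-0.   36.    0.   -5.83 -0.   -5.78]
```

```bash
python3 -m creep '0 1.5 0 -0.17 0 -0.48 20; 0 4 0 -0.47 0 -1.24 20; 0 6 0 -0.6 0 -1.8 20; 0 8 0 -0.76 0 -2.37 20' 
python3 - <<'E'
from h import *
o=get_obs();im=get_image('wrist');cv2.imwrite('pics/e1.png',im['pixels'])
P,R=tinpose(-78.8+7,21.4+9,41);rows([(P,R)])
E
```

```text
time_s: 4.1
eef_pos: [0.4982, 0.0942, 0.108]
tool_rot: [[0.15, 0.989, -0.014], [0.986, -0.15, -0.067], [-0.069, -0.004, -0.998]]
force: [-0.4, -0.6, -1.7]
grip_width: 0.031
[-0.14 -0.21 -0.1  -0.09 -0.08  0.24]
```

View pics/e1.png

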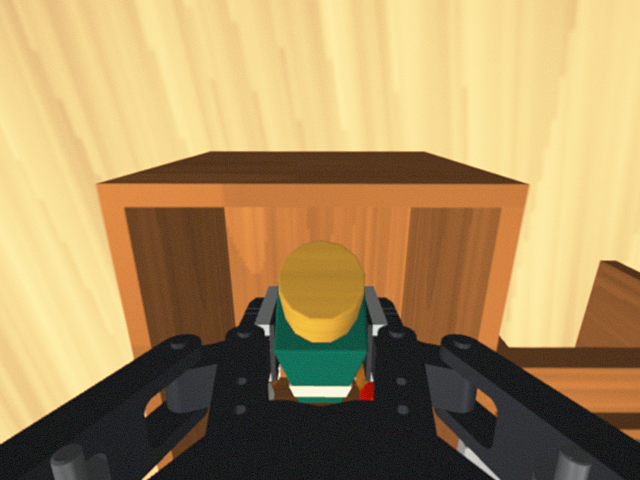

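The tin is gripped at (320,330), with its cap free of the wall. Swinging on.

```bash
python3 - <<'E'
from h import *
P,R=tinpose(-71.8,30.4,41)
for a,b,e in [(10,11,46),(12,12,51),(13,12,56),(13,12,61),(13,11,66),(13,11,69)]:
    P2,R2=tinpose(-78.8+a,21.4+b,e)
    print(np.r_[np.degrees(Ro.from_matrix(R.T@R2).as_rotvec()),R.T@(P2-P)*100].round(2))
E
```

```text
[-0.    5.    0.   -0.48 -0.   -1.08]
[-0.   10.    0.   -1.13  0.   -1.99]
[-0.   15.    0.   -1.93 -0.   -2.71]
[-0.   20.    0.   -2.9  -0.   -3.34]
[ 0.   25.    0.   -3.91 -0.   -3.79]
[-0.   28.    0.   -4.54 -0.   -4.08]
```

```bash
python3 -m creep '0 2.5 0 -0.22 0 -0.5 20; 0 5 0 -0.48 0 -1.08 20; 0 10 0 -1.13 0 -1.99 20; 0 15 0 -1.93 0 -2.71 20; 0 20 0 -2.9 0 -3.34 20; 0 25 0 -3.91 0 -3.79 20; 0 28 0 -4.54 0 -4.08 20; 0 28 0 -4.54 0 -4.08 20; 0 28 0 -4.54 0 -4.08 20; 0 28 0 -4.54 0 -4.08 20' 
python3 - <<'E'
from h import *
o=get_obs()
for n in('wrist','scene','side'):
    im=get_image(n);x=im['pixels'];
    if n!='wrist': x=cv2.resize(x[140:340,220:420],None,fx=3,fy=3,interpolation=cv2.INTER_CUBIC)
    cv2.imwrite(f'pics/f_{n}.png',x)
P,R=tinpose(-65.8,32.4,69);rows([(P,R)]);print(o['joint_positions'])
E
```

```text
time_s: 4.98
eef_pos: [0.492, 0.0519, 0.1523]
tool_rot: [[0.139, 0.989, 0.058], [0.902, -0.151, 0.404], [0.408, -0.003, -0.913]]
force: [0.3, 0.8, -0.7]
grip_width: 0.0314
[-0.13 -0.15 -0.08 -0.23 -0.06  0.13]
[-0.24471845  0.43326728  2.01678894  0.58466261  0.82732253 -0.52355951]
```

View pics/f_scene.png

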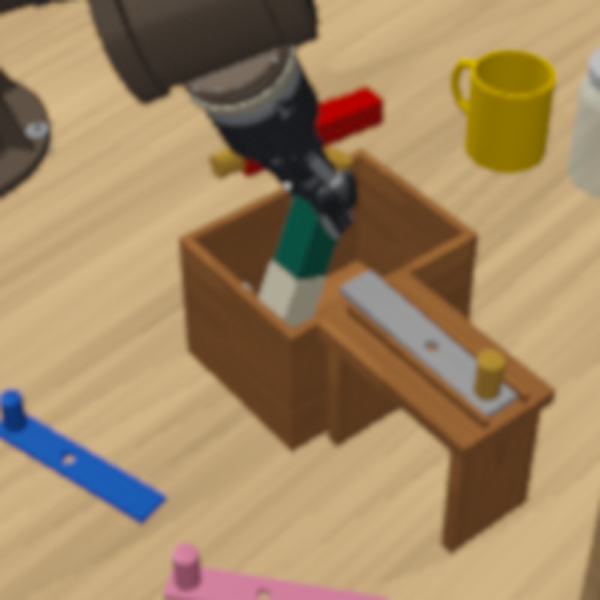

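View pics/f_side.png

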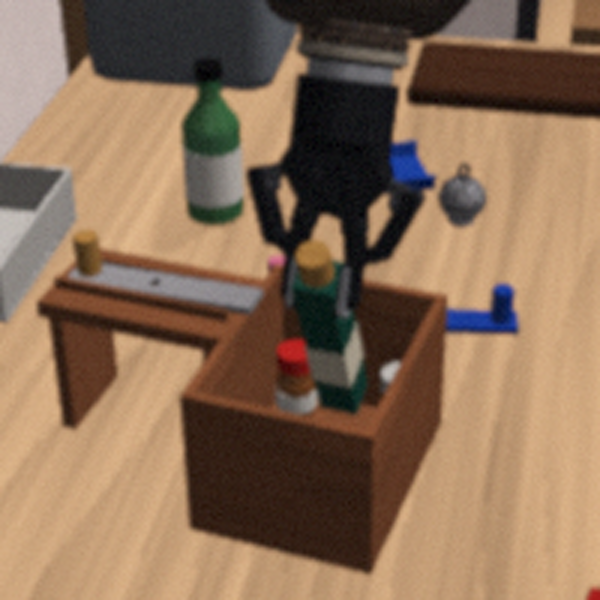

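View pics/f_wrist.png

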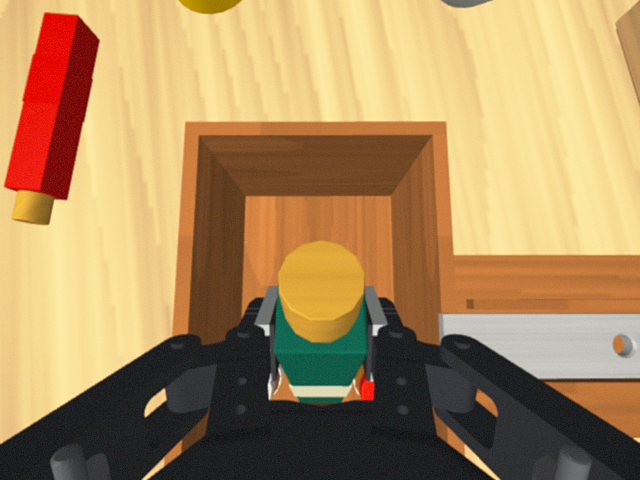

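Step 1's pose is reached: the tin is about 21° off vertical, low in the caddy, and it has not slipped in the grip. Next I go upright a little above the floor.

```bash
cat >> h.py <<'E'
def tp(fx,fz,e,y=-3):
    P,R=tinpose(fx,fz,e,y);return P+R@np.array([.001,.0005,-.0015]),R
E
python3 - <<'E'
from h import *
rows([tp(a,b,e) for a,b,e in [(-65.5,31,73),(-65.5,29,77),(-66,26,81),(-67,23,85),(-68,19,88),(-68,17,90),(-68,13,90)]])
E
```

```text
[-0.13  3.85 -0.09 -0.78 -0.01 -0.59]
[-0.12  7.85 -0.09 -1.52 -0.01 -1.06]
[-1.200e-01  1.185e+01 -9.000e-02 -2.400e+00 -1.000e-02 -1.420e+00]
[-1.200e-01  1.585e+01 -1.000e-01 -3.360e+00 -1.000e-02 -1.750e+00]
[-1.100e-01  1.885e+01 -1.000e-01 -4.210e+00 -1.000e-02 -1.810e+00]
[-1.100e-01  2.085e+01 -1.000e-01 -4.690e+00 -1.000e-02 -1.860e+00]
[-1.100e-01  2.085e+01 -1.000e-01 -4.850e+00 -1.000e-02 -1.500e+00]
```

```bash
python3 -m creep '-0.1 3.85 -0.1 -0.78 0 -0.59 20; -0.1 7.85 -0.1 -1.52 0 -1.06 20; -0.1 11.85 -0.1 -2.4 0 -1.42 20; -0.1 15.85 -0.1 -3.36 0 -1.75 20; -0.1 18.85 -0.1 -4.21 0 -1.81 20; -0.1 20.85 -0.1 -4.69 0 -1.86 20; -0.1 20.85 -0.1 -4.69 0 -1.86 20; -0.1 20.85 -0.1 -4.69 0 -1.86 20' 
python3 - <<'E'
from h import *
o=get_obs()
for n in('scene','side'):
    im=get_image(n);x=im['pixels'];
    x=cv2.resize(x[180:330,260:410],None,fx=4,fy=4,interpolation=cv2.INTER_CUBIC)
    cv2.imwrite(f'pics/g_{n}.png',x)
rows([tp(-68,17,90),tp(-68,8,90)])
E
```

```text
time_s: 5.8
eef_pos: [0.4845, 0.0028, 0.1499]
tool_rot: [[0.106, 0.989, 0.104], [0.7, -0.149, 0.698], [0.706, -0.002, -0.708]]
force: [0.2, -0.1, -1.3]
grip_width: 0.0315
[-0.06  0.08  0.04 -0.06  0.   -0.04]
[-0.06  0.08  0.04 -0.69  0.    0.59]
```

View pics/g_scene.png

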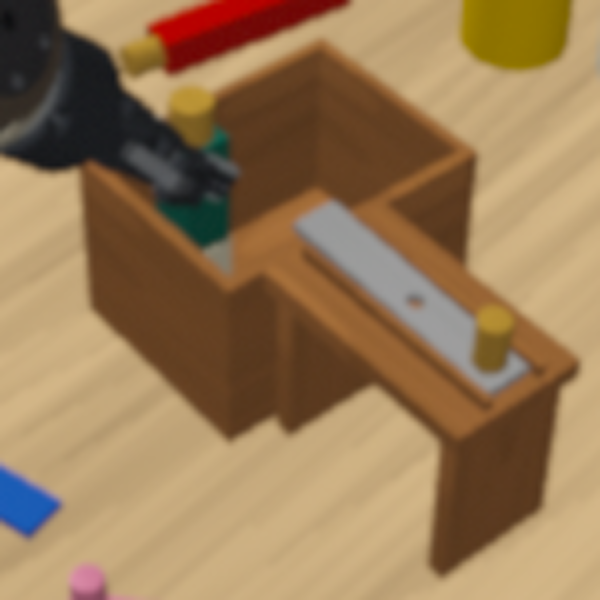

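View pics/g_side.png

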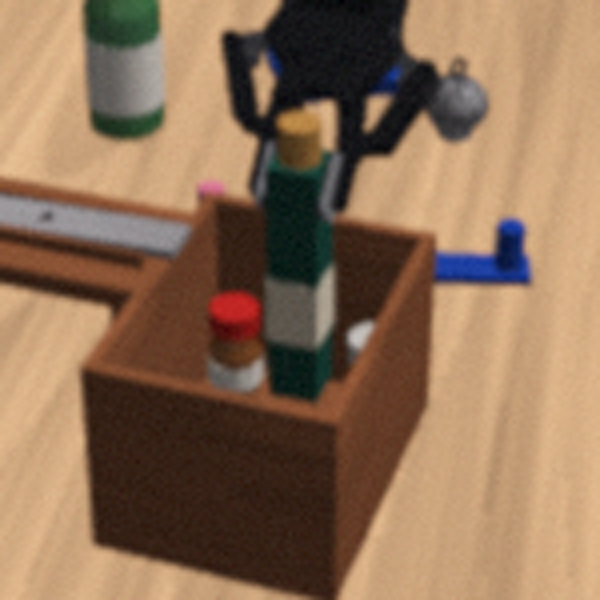

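```bash
python3 - <<'E'
from h import *
p=np.load('p.npy');g=lambda u:np.array(u)/4+[260,180]-.4
for n in('scene','side'):
    print(n,'pred cap top',(proj(n,cad(p,[[-68,-3,207],[-52,-19,17],[-52,13,17],[-52,13,182],[-52,-19,182]]))-[260,180])*4)
print(uncad(p,onz('scene',g((191,98)),.207)),uncad(p,onz('side',g((298,122)),.207)))
E
```

```text
scene pred cap top [[188.56392383  96.33846524]
 [231.80453711 338.5465209 ]
 [200.24038072 309.83828522]
 [194.88889843 105.69634945]
 [229.58871135 133.90578387]]
side pred cap top [[301.13918633 117.72636141]
 [267.24778572 391.97904626]
 [316.15367703 402.56072541]
 [318.56712431 173.65857588]
 [265.59500025 164.26056052]]
[-67.67192302  -3.33154073 207.        ] [-64.21281815  -4.56343097 207.        ]
```

```bash
python3 -m creep '0 0.1 0 -0.2 0 0.1 20; 0 0.1 0 -0.35 0 0.25 20; 0 0.1 0 -0.5 0 0.4 20; 0 0.1 0 -0.58 0 0.48 20; 0 0.1 0 -0.58 0 0.48 20'
python3 -m creep '0 0 0 -0.04 0 0.04 20; 0 0 0 -0.08 0 0.08 20; 0 0 0 -0.08 0 0.08 20'
python3 - <<'E'
from h import *
rows([tp(-68,8,90)])
E
```

```text
time_s: 6.32
eef_pos: [0.4843, 0.0029, 0.1427]
tool_rot: [[0.105, 0.989, 0.104], [0.699, -0.147, 0.7], [0.707, -0.001, -0.707]]
force: [-0.1, -0.4, -1.9]
grip_width: 0.0317
time_s: 6.57
eef_pos: [0.4844, 0.0029, 0.1419]
tool_rot: [[0.104, 0.989, 0.104], [0.699, -0.147, 0.7], [0.708, -0.0, -0.707]]
force: [-1.7, -0.7, 3.2]
grip_width: 0.0315
[-0.08 -0.05  0.05 -0.06  0.01  0.02]
```

The force rose by about 5 N, so the tin is on the floor. Releasing.

```bash
python3 -m creep '0 0 0 0 0 0 35; 0 0 0 0 0 0 50; 0 0 0 0 0 0 60; 0 0 0 0 0 0 60'
python3 - <<'E'
from h import *
o=get_obs();im=get_image('wrist');cv2.imwrite('pics/h1.png',im['pixels'])
im=get_image('side');cv2.imwrite('pics/h2.png',cv2.resize(im['pixels'][180:330,260:410],None,fx=4,fy=4,interpolation=cv2.INTER_CUBIC))
E
```

```text
time_s: 6.9
eef_pos: [0.4844, 0.0029, 0.1419]
tool_rot: [[0.104, 0.989, 0.104], [0.699, -0.147, 0.7], [0.708, -0.0, -0.707]]
force: [-0.5, -0.2, 0.3]
grip_width: 0.0511
```

View pics/h1.png

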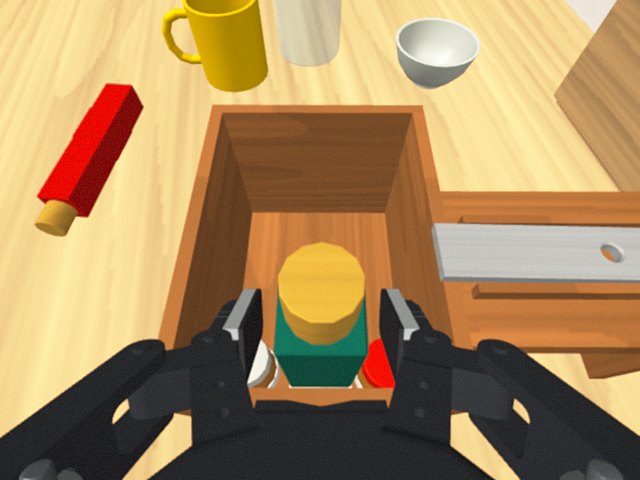

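View pics/h2.png

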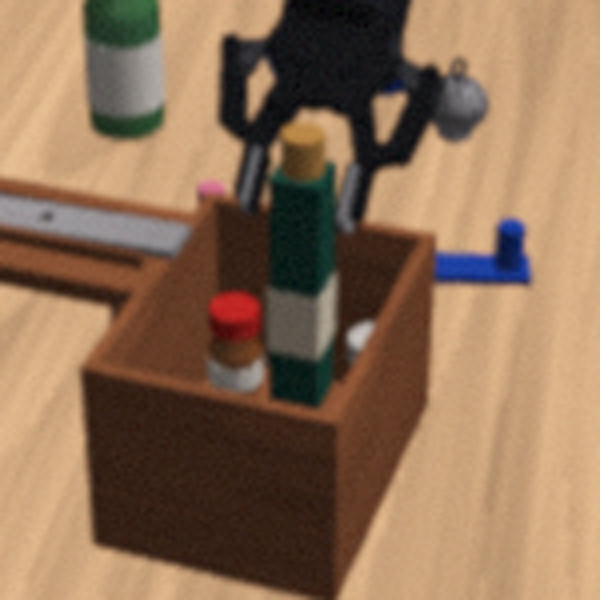

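The tin stands upright between the jars and the fingers are clear (wrist view: cap at (320,290), both jar caps visible). Backing off along the tool axis, then over to the knob.

```bash
python3 -m creep '0 0 0 0 0 -0.7 60; 0 0 0 0 0 -2 60; 0 0 0 0 0 -4 60; 0 0 0 0 0 -7 60; 0 0 0 0 0 -10 60; 0 0 0 0 0 -12 60'
python3 - <<'E'
from h import *
p=np.load('p.npy');R=Rtool(p,0)
rows([(cad(p,[-150,-80,300]),Rtool(p,23)),(cad(p,[-60,-206.5,280]),R),(cad(p,[-24.5,-206.5,240]),R)])
E
```

```text
time_s: 7.5
eef_pos: [0.4717, -0.0835, 0.2291]
tool_rot: [[0.104, 0.989, 0.105], [0.7, -0.148, 0.698], [0.706, 0.001, -0.708]]
force: [-0.5, -0.3, -0.4]
grip_width: 0.0512
[  0.03 -21.94   0.07   4.44   7.64  -5.58]
[ 4.000e-02 -4.494e+01  6.000e-02  9.380e+00  2.029e+01  2.190e+00]
[ 4.000e-02 -4.494e+01  6.000e-02  9.070e+00  2.029e+01  7.530e+00]
```

```bash
python3 -m creep '0 -5 0 1.2 2 -1.5 60; 0 -11 0 2.4 4 -3 60; 0 -17 0 3.6 6 -5 50; 0 -22 0 4.5 8 -5.5 40; 0 -28 0 6 11.5 -3.5 36; 0 -34 0 7.5 15 -1 36; 0 -40 0 8.5 18 1 36; 0 -45 0 9.3 20.3 3 36; 0 -45 0 9.1 20.3 6 36; 0 -45 0 9.1 20.3 6.5 36'
python3 -m creep '0 0 0 0 0 0 36; 0 0 0 0 0 0 36'
python3 - <<'E'
from h import *
o=get_obs();im=get_image('wrist');cv2.imwrite('pics/i1.png',im['pixels']);np.savez('i1.npz',R=o['tool_rot'],t=o['eef_pos'])
p=np.load('p.npy');rows([(cad(p,[-24.5,-206.5,143]),Rtool(p,0))])
im=get_image('scene');cv2.imwrite('pics/i2.png',cv2.resize(im['pixels'][150:330,250:430],None,fx=3.3,fy=3.3,interpolation=cv2.INTER_CUBIC))
E
```

```text
time_s: 8.33
eef_pos: [0.6886, -0.0014, 0.2444]
tool_rot: [[0.146, 0.989, -0.004], [0.989, -0.146, -0.002], [-0.002, -0.003, -1.0]]
force: [-0.9, -0.3, -1.4]
grip_width: 0.0306
time_s: 8.5
eef_pos: [0.6882, -0.0023, 0.2449]
tool_rot: [[0.147, 0.989, -0.004], [0.989, -0.147, -0.002], [-0.002, -0.004, -1.0]]
force: [0.2, -1.1, -0.0]
grip_width: 0.0308
[-0.15  0.14  0.1   0.58  0.08 10.26]
```

View pics/i1.png

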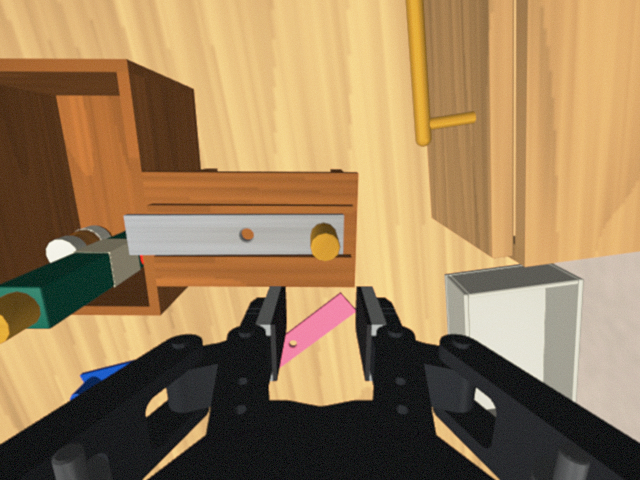

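View pics/i2.png

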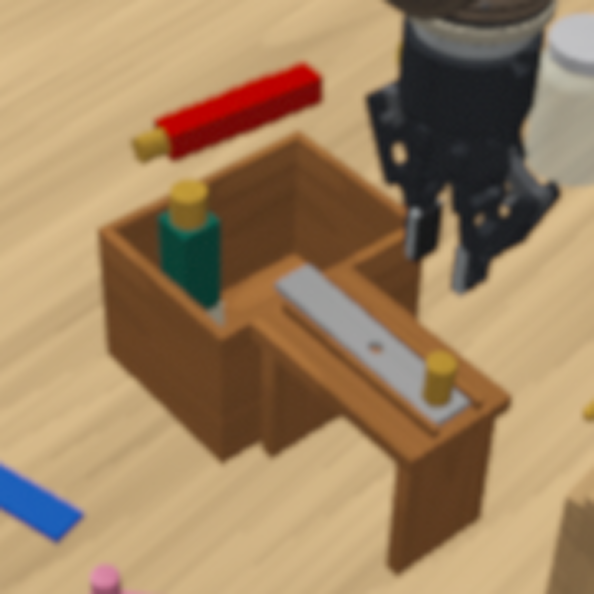

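```bash
python3 - <<'E'
from h import *
d=np.load('i1.npz');R,t=d['R'],d['t'];p=np.load('p.npy')
x=cv2.imread('pics/i1.png')[200:280,100:380];cv2.imwrite('pics/i3.png',cv2.resize(x,None,fx=2.8,fy=2.8,interpolation=cv2.INTER_CUBIC))
print(uncad(p,wonz(R,t,(325,247),.168)),uncad(p,wonz(R,t,(247,234),.136)))
print(wproj(R,t,cad(p,[[-95.5,-73,128],[95.5,-73,128],[-24.5,-206.5,168]])))
E
```

```text
[ -24.96785485 -207.72881268  168.        ] [ -24.51921322 -149.82043604  136.        ]
[[160.4137062  314.78288304]
 [126.25766486  58.01839818]
 [323.13248199 246.30583681]]
```

View pics/i3.png

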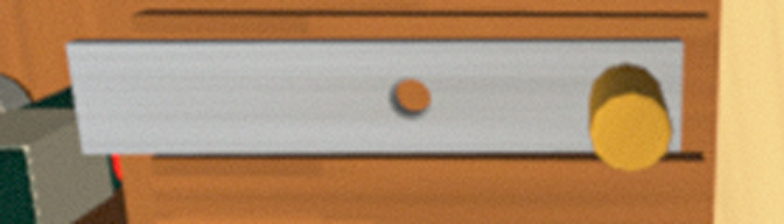

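The knob is at (325,247), so caddy (-25,-207), consistent with the earlier fixes. Descending around it with slack jaws, so the bar stays free to drop.

```bash
python3 -m creep '-0.1 0.1 0.1 0.58 0.15 2 36; -0.1 0.1 0.1 0.58 0.15 4.5 36; -0.1 0.1 0.1 0.58 0.15 7 36; -0.1 0.1 0.1 0.58 0.15 9 36; -0.1 0.1 0.1 0.58 0.15 10.2 36; -0.1 0.1 0.1 0.58 0.15 10.2 36'
python3 - <<'E'
from h import *
o=get_obs();im=get_image('wrist');cv2.imwrite('pics/j1.png',im['pixels']);p=np.load('p.npy');print(uncad(p,o['eef_pos']))
E
```

```text
time_s: 9.1
eef_pos: [0.6898, 0.0008, 0.1425]
tool_rot: [[0.151, 0.989, -0.003], [0.989, -0.151, -0.0], [-0.001, -0.003, -1.0]]
force: [-0.4, -0.0, -0.4]
grip_width: 0.0308
[ -26.17102646 -206.86431925  142.5245282 ]
```

View pics/j1.png

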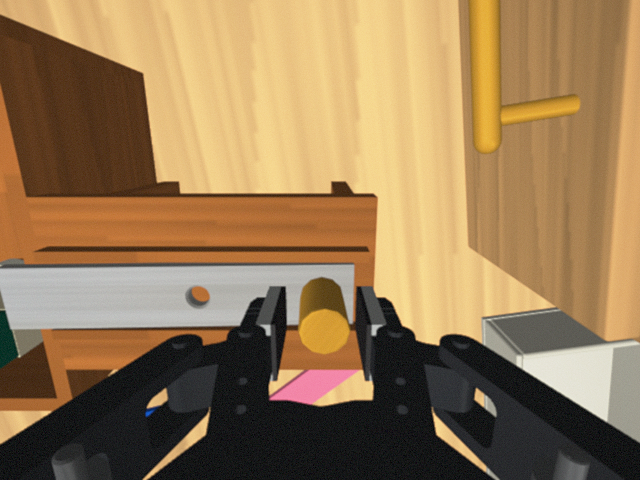

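```bash
python3 -m creep '0 0 0 0.15 0 0 28; 0 0 0 0.15 -0.3 0 28; 0 0 0 0.15 -0.9 0 28; 0 0 0 0.15 -1.5 0 28; 0 0 0 0.15 -2.2 0 28; 0 0 0 0.15 -2.9 0 28; 0 0 0 0.15 -3.6 0 28; 0 0 0 0.15 -4.3 0 28; 0 0 0 0.15 -5 0 28; 0 0 0 0.15 -5.4 0 28'
python3 - <<'E'
from h import *
o=get_obs();im=get_image('wrist');cv2.imwrite('pics/k1.png',im['pixels']);p=np.load('p.npy');print(uncad(p,o['eef_pos']));rows([(cad(p,[-24.5,-138.5,143]),Rtool(p,0))])
im=get_image('scene');cv2.imwrite('pics/k2.png',cv2.resize(im['pixels'][150:330,250:430],None,fx=3.3,fy=3.3,interpolation=cv2.INTER_CUBIC))
E
```

```text
time_s: 9.98
eef_pos: [0.6376, 0.0107, 0.1459]
tool_rot: [[0.151, 0.989, 0.003], [0.989, -0.151, -0.001], [-0.0, 0.004, -1.0]]
force: [6.5, -1.1, 5.3]
grip_width: 0.0238
[ -24.09974176 -153.76041639  145.85304858]
[ 0.12  0.03 -0.09 -0.04 -1.46  0.26]
```

View pics/k1.png

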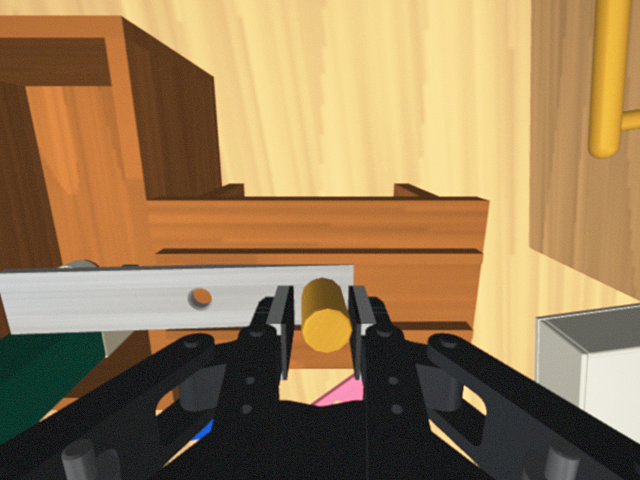

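View pics/k2.png

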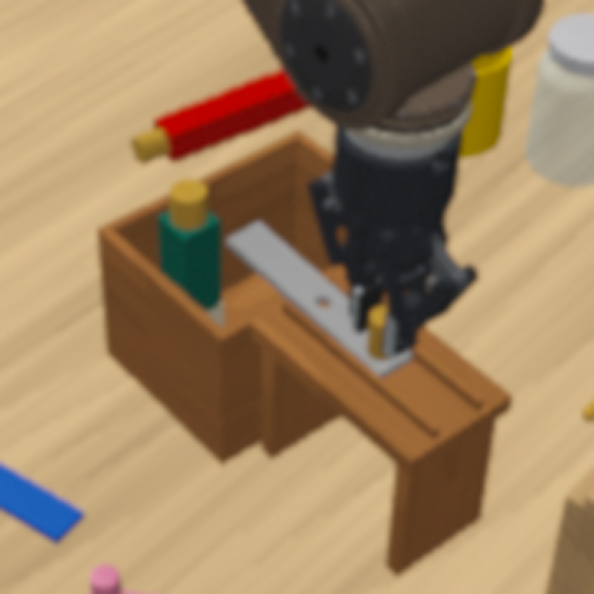

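The bar has slid about 51 mm (hole at (200,298) in the wrist view, knob pushed by the outer pad). Moderate force, so I go slower from here.

```bash
python3 -m creep '0 0 0 0 -0.3 0 28; 0 0 0 0 -0.6 0 28; 0 0 0 0 -0.8 0 28; 0 0 0 0 -1 0 28; 0 0 0 0 -1.1 0 28;0 0 0 0 -1.1 0 28'
python3 - <<'E'
from h import *
o=get_obs();im=get_image('wrist');cv2.imwrite('pics/l1.png',im['pixels']);p=np.load('p.npy');print(uncad(p,o['eef_pos']))
np.savez('l1.npz',R=o['tool_rot'],t=o['eef_pos'])
E
```

```text
time_s: 10.58
eef_pos: [0.6253, 0.0126, 0.1448]
tool_rot: [[0.151, 0.989, -0.001], [0.989, -0.151, -0.0], [-0.001, -0.001, -1.0]]
force: [-0.2, 0.0, 0.6]
grip_width: 0.0238
[ -24.09388888 -141.27383897  144.83643974]
```

View pics/l1.png

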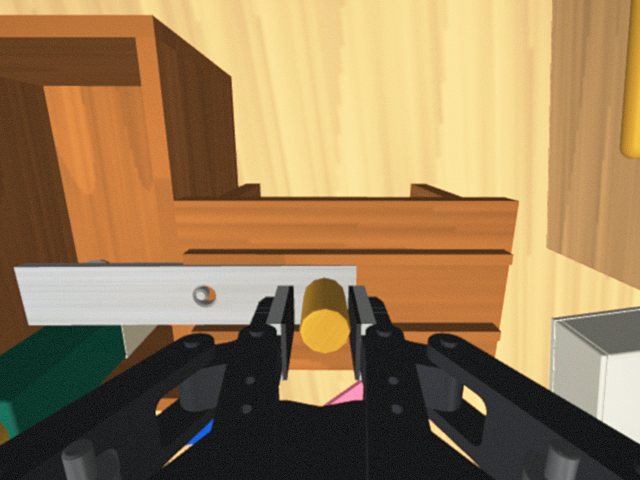

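```bash
python3 - <<'E'
from h import *
x=cv2.imread('pics/l1.png')[250:340,10:260];cv2.imwrite('pics/l3.png',cv2.resize(x,None,fx=3.2,fy=3.2,interpolation=cv2.INTER_CUBIC))
im=get_image('side');cv2.imwrite('pics/l2.png',cv2.resize(im['pixels'][190:310,200:380],None,fx=4,fy=4,interpolation=cv2.INTER_CUBIC))
d=np.load('l1.npz');R,t=d['R'],d['t'];p=np.load('p.npy')
print('pin tip px',wproj(R,t,cad(p,[-24.5,-83,133])))
print('inner end',[uncad(p,wonz(R,t,u,z)).round(1) for u in((14,266),(27,325)) for z in (.134,.139)])
E
```

```text
pin tip px [200.34021439 294.67457004]
inner end [array([ -9.6,   2.4, 134. ]), array([ -7.9,  -2.3, 139. ]), array([-40.2,   3.2, 134. ]), array([-37.5,  -1.5, 139. ])]
```

View pics/l3.png

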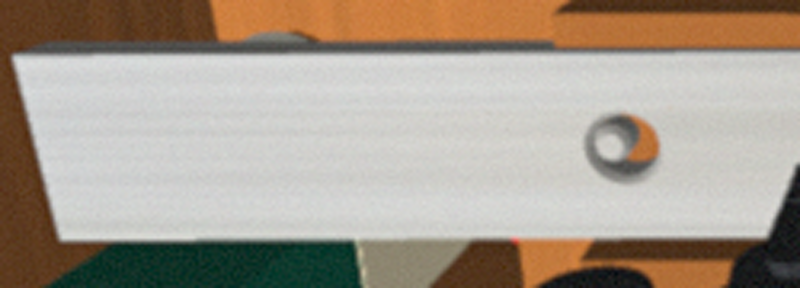

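View pics/l2.png

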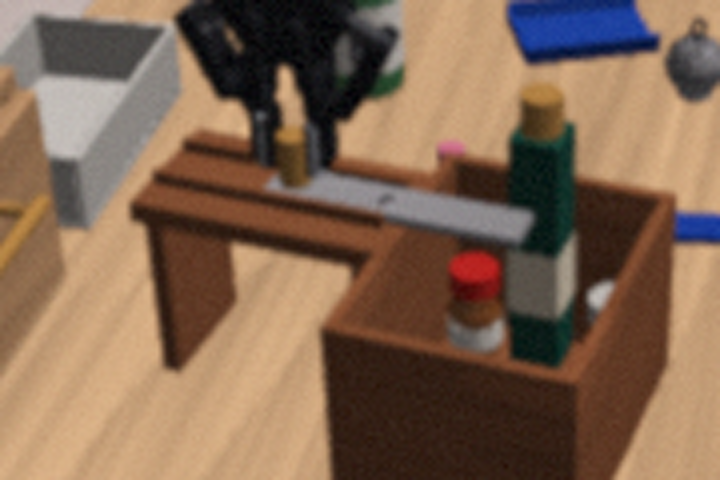

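The pin shows inside the hole, off to its +y side, and the bar end sits about 2.5 mm short of home. Nudging 2 mm further.

```bash
python3 -m creep '0 0 0 0 -0.1 0 28; 0 0 0 0 -0.2 0 28; 0 0 0 0 -0.2 0 28'
python3 - <<'E'
from h import *
o=get_obs();im=get_image('wrist');cv2.imwrite('pics/m1.png',im['pixels']);p=np.load('p.npy');print(uncad(p,o['eef_pos']))
x=im['pixels'][240:400,0:370];cv2.imwrite('pics/m3.png',cv2.resize(x,None,fx=2.1,fy=2.1,interpolation=cv2.INTER_CUBIC))
np.savez('m1.npz',R=o['tool_rot'],t=o['eef_pos']);print(wproj(o['tool_rot'],o['eef_pos'],cad(p,[-24.5,-83,133])))
E
```

```text
time_s: 10.93
eef_pos: [0.6237, 0.0128, 0.1449]
tool_rot: [[0.151, 0.989, -0.0], [0.989, -0.151, -0.001], [-0.001, -0.0, -1.0]]
force: [2.1, -0.7, 0.6]
grip_width: 0.0239
[ -24.1123357  -139.69675406  144.88807452]
[203.59690008 294.64303111]
```

View pics/m3.png

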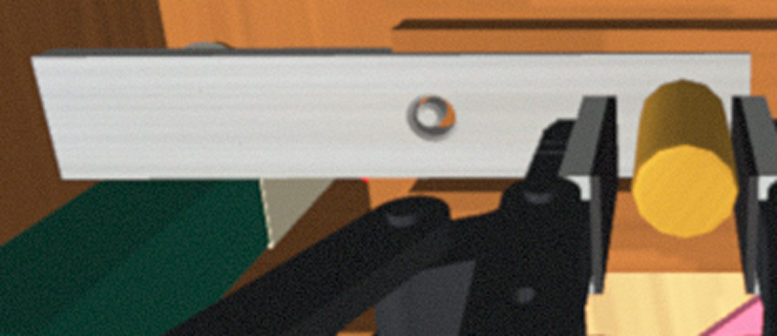

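The pin sits nearly centred in the hole (432,116). I'll back the pad off, open, and rise to check flatness.

```bash
python3 -m creep '0 0 0 0 0.1 0 30; 0 0 0 0 0.15 0 38; 0 0 0 0 0.15 0 38; 0 0 0 0 0.15 -1 38; 0 0 0 0 0.15 -3 38; 0 0 0 0 0.15 -6 38; 0 0 0 0 0.15 -9 38; 0 0 0 0 0.15 -9 38;0 0 0 0 0.15 -9 38'
python3 - <<'E'
from h import *
o=get_obs();im=get_image('wrist');cv2.imwrite('pics/n1.png',im['pixels']);p=np.load('p.npy');print(uncad(p,o['eef_pos']))
R,t=o['tool_rot'],o['eef_pos'];np.savez('n1.npz',R=R,t=t)
print(wproj(R,t,cad(p,[[-24.5,-83,128],[-24.5,-83,134],[-9.5,5,134],[-39.5,5,134],[-9.5,5,139],[-39.5,5,139],[-39.5,-155,134],[-24.5,-140,168]])).round(1))
x=im['pixels'][180:300,40:360];cv2.imwrite('pics/n2.png',cv2.resize(x,None,fx=2.5,fy=2.5,interpolation=cv2.INTER_CUBIC))
im=get_image('side');cv2.imwrite('pics/n3.png',cv2.resize(im['pixels'][190:310,200:380],None,fx=4,fy=4,interpolation=cv2.INTER_CUBIC))
im=get_image('scene');cv2.imwrite('pics/n4.png',cv2.resize(im['pixels'][180:330,270:420],None,fx=4,fy=4,interpolation=cv2.INTER_CUBIC))
E
```

```text
time_s: 11.73
eef_pos: [0.6257, 0.0127, 0.2372]
tool_rot: [[0.151, 0.989, 0.003], [0.989, -0.151, -0.001], [-0.0, 0.003, -1.0]]
force: [0.7, -0.2, -1.3]
grip_width: 0.0326
[ -23.99001704 -141.65133168  237.16236285]
[[242.6 241.7]
 [240.9 243.9]
 [117.4 223.9]
 [123.8 263.4]
 [113.5 225.4]
 [120.1 265.6]
 [338.8 263.2]
 [318.5 258.1]]
```

View pics/n2.png

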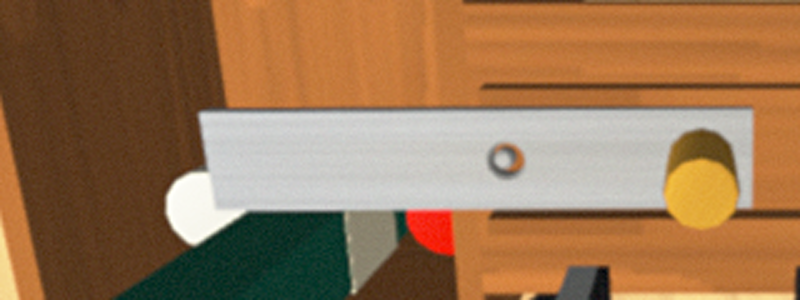

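View pics/n3.png

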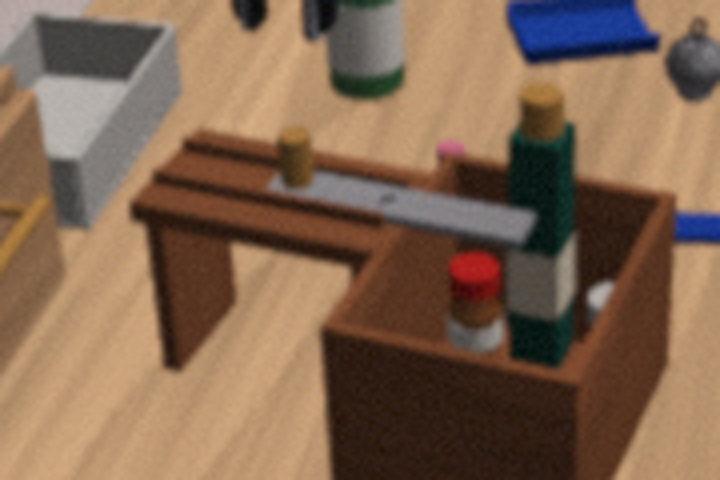

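View pics/n4.png

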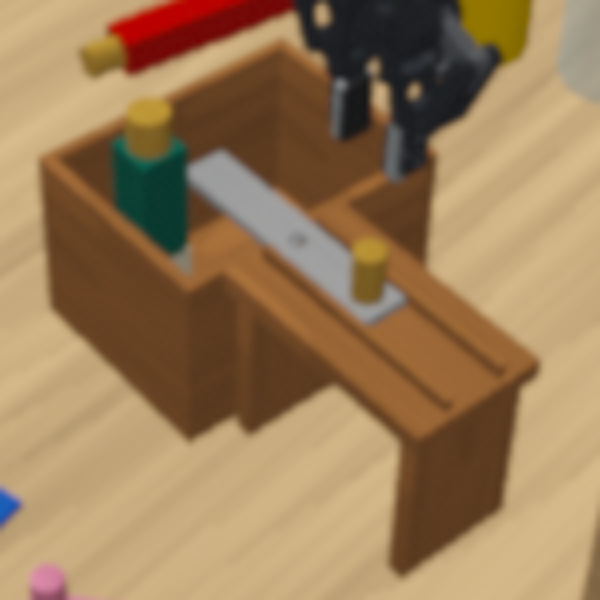

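```bash
python3 - <<'E'
from h import *
p=np.load('p.npy')
print(uncad(p,onz('side',np.array((543,95))/4+[200,190]-.4,.198)),uncad(p,onz('scene',np.array((151,110))/4+[270,180]-.4,.198)))
L=[[-68,-3,198],[-52,-19,8],[-52,13,8],[-52,13,173],[-52,-19,173]]
print((proj('side',cad(p,L))-[200,190])*4)
for n,c,u,v,o in(('side','red',475,268,(200,190)),):
    print(uncad(p,onz(n,np.array((u,v))/4+o,.068)))
d=np.load('n1.npz');R,t=d['R'],d['t'];f=lambda u:np.array(u)/2.5+[40,180]
print(uncad(p,wonz(R,t,f((506,160)),.134)))
E
```

```text
[-65.89337086  -2.08947549 198.        ] [-67.4994787   -2.77483187 198.        ]
[[541.07638607  91.39992475]
 [507.33070608 363.40369814]
 [556.0326823  374.03640733]
 [558.42514234 147.12478166]
 [505.69216945 137.64839699]]
[-62.77512781 -43.58641444  68.        ]
[-24.59788315 -84.11749751 134.        ]
```

```bash
python3 -m creep '0 0 0 0 0 -1 38; 0 0 0 0 0 -1 38; 0 0 0 0 0 -1 38'; python3 -c "
from cell import job_done;print(job_done())"
```

```text
time_s: 12.13
eef_pos: [0.6249, 0.0127, 0.2442]
tool_rot: [[0.151, 0.989, -0.002], [0.989, -0.151, -0.0], [-0.001, -0.002, -1.0]]
force: [0.4, 0.1, 0.1]
grip_width: 0.0323
the job is handed in; nothing more can be done
None
```

I tipped the tin upright between the two jars, then slid the keeper bar across until its hole dropped over the pin. I handed the job in at about 12 s; no verdict was reported.

- **Tin:** I gripped it near the top, lifted it clear of the jam and swung it up with the foot low. I set it down with about 5 N of contact and released it. It stands upright at caddy x of about -67 mm and y of about -3 mm, close to the foot end wall. The two cameras put the cap within 2 mm of where an upright tin there should show it.
- **Bar:** I pushed the knob with loosely spaced jaws so that the bar was free to drop. The hole measures about 1 mm from the pin in the last pictures; the bar's ends and knob put it about 1.5 mm short of home. Both are inside the 4 mm limit. The bar's length in the picture matches one lying flat, but I judged flatness only from the pictures.
- **Jars, bystanders and arm:** The red jar is within 1 mm of where it started. The white jar is in its corner by eye; I did not measure it again. No bystander was touched. The gripper was well clear when I handed in.

None of my checks failed. The only oddity was a brief 5 N upward force and a 3 mm rise of the tool while sliding the bar; the force was gone before the bar seated.

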